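Lay a standing wax slab down and push it up to the saw fence

ROBOT

A 6-joint arm with a two-finger parallel gripper is mounted at the origin on a cart in front of the work surface, level with it; the furniture and walls round the work are solid. World frame = base frame: x ahead of the robot, y to its left, z up, the work surface at z = 0. Lengths are in m, angles in rad, forces in N, time in s.
With the tool pointing down it reaches from about 0.25 to 0.725 m from the base axis. Payload 4 kg.
Tool frame: the origin (TCP) lies on the centre line of the jaws, within the pads' length; the fingertips stand 17 mm ahead of it and the grasp point (between the pads) lies 2 mm behind it; z points along the fingers, y is the line along which they close (so a half turn about z gives the same grasp; the last joint's range is limited). The gripper opens to 85 mm and grips with 20 to 120 N. Pads are 22 mm wide; open, the fingers measure 114 mm over their backs; the gripper's body (76 mm by 85 mm) begins 54 mm behind the grasp point. The pads swing forward as they close: fully open they stand 13 mm farther back than shut.
Start: joints at [-1.164, 0.241, 0.005, 1.335, 0, 1.571], TCP at [0.198, -0.459, 0.248] pointing down, gripper open.
Joint ranges: [-2.72, 2.72], [-1.05, 1.87], [-1.09, 1.28], [-1.99, 2.15], [-1.42, 1.44], [-3.14, 3.14]. Speed limits (rad/s): [2.79, 2.79, 3.14, 3.14, 3.14, 3.14].

INTERFACE

Orientations are given as a unit quaternion [x, y, z, w].
In Python, from workcell import get_obs, imaging, order gives the robot as it stands.
- The arm moves only by the tool apply_moves, never from a script. Its argument "targets" is a list that holds one entry, the list of rows, each a list of 5 numbers: the shift along the world's x, y, z in units of 40 mm (1.0 is 40 mm), then the turn about the world's z in degrees, then the gripper command: -1 is shut, 1 is fully open, values between are in proportion. In form: [[[dx, dy, dz, turn, fingers], ...]]. A call has 1 to 8 rows; each row shifts and turns the commanded pose from where the row before left it; what a row does not reach is not made up. A row lasts 1/12 s, in which the tool goes at most 41.7 mm and 7.16 degrees, less where a joint would pass 70% of its speed; a pose out of reach is approached as far as the arm can. A call is refused whole if a number of a shift passes 1 or a number of a turn 7.16, either way. A call with a gripper value outside its range is refused whole. The fingers move at their own pace and stop on an object; the grip force is fixed at half the most. Time passes only in rows, so rows that do not move let the fingers close. It gives the time, the measured TCP pose, the force, the opening and the grip force at its end, in the units of the state.
- get_obs(): the state, without advancing time (a new reading comes with each control period).
- imaging.camera(name): name is "scene" or "top" or "wrist"; returns (picture, depth): 480x640x3 uint8, blue, green, red; 480x640 float32, m along the optical axis (not along the pixel's ray), 0 where there is no reading.
- imaging.get_calibration(name): a dict with "camera_matrix" (3x3 intrinsics, pixels), "eye" and "rotation" of the camera in the world; the wrist camera has in their place "hand_eye" (4x4, takes a point from camera to tool coordinates, whose origin is the TCP and whose axes are the flange's). Camera axes: x right, y down, z forward; pixel columns grow to the right and rows downward; lengths in m; the calibration is good to about 2 mm. A picture is of the moment at which its call begins: read the wrist's pose just before it. get_calibration takes no time and is no camera call.
- order.job_done(): hands the job in; it is judged then, once.
The state is a dict: "clock": time; "joint_pos": joint angles; "joint_vel": joint speeds; "tau": joint torques, N m; "eef_pos": TCP position; "tool_rot": TCP orientation; "ft_force": force on the tool from outside, world axes, zero at the start; "ft_torque": the same for the moment, N m; "grip_width": finger opening in m; "grasp_force": force on a finger pad.
Only numpy, scipy, OpenCV 4.12 (cv2) and the standard library are available. Lean on these libraries where they do the work, as an engineer would, in place of code of your own. Each camera call takes 0.05 s, during which the arm holds its last target. There are 200 camera calls.

TASK

Three carving-wax blocks stand on end on the sawing board. With a fingertip, push over the tallest and thinnest one so that it falls away from you, towards the fence, and lies on its broad face; then push it along the board until its end sits squarely against the fence. Do not pick it up, leave the other two blocks standing where they are, and do not disturb the punch and the tape roll beside the board.

Things in the scene. Friction and masses are not known exactly. Their poses are not given: they have to be found in the camera images.
- board: Pale wooden sawing board, 220 (own x, depth) x 300 (own y, width) mm, fixed to the desk, its top 18 mm above the desk. Along its far (+x) edge runs a darker wooden fence 25 mm thick, standing 22 mm above the board top. Origin: centre of its underside. Position and yaw vary (up to 0.2 rad).
- fence (a point): Middle of the foot of the fence's near face, level with the board top; axes as the board's: +x points into the fence (its face is x = 0), y along it (-150 to +150 mm, with a 3 mm saw slit at +126 mm), z up. The blocks stand 110 to 150 mm in front of it, in three places near y = -90, 0 and +90 mm; which block is where varies.
- slab: The tallest, thinnest block, green wax, the one to tip: 60 tall x 26 wide x 14 thick, about 40 g, loose. Own y: its length, up at the start; z: normal to the broad face, towards the robot at the start (up once it lies as wanted); x: width. Origin: centre of the broad face away from the robot, 30 mm from each end. Turned up to 0.15 rad about the vertical from the board's yaw.
- slab_mid (a point): Centre of the slab's volume: 30 mm above the board while it stands, 7 mm when it lies on its broad face. Axes as slab.
- slab_top (a point): Centre of the slab's small end face (26 x 14 mm) that is on top at the start; this end goes against the fence. Axes as slab.
- block_b: Green wax block standing on end, 52 mm tall, 32 mm wide, 20 mm thick, loose; stays. Origin: centre of the face away from the robot, 26 mm above the board. Own y points up.
- block_b_top (a point): Centre of the top face of that block.
- block_c: Blue wax block standing on end, 46 mm tall, 30 mm wide, 26 mm thick, loose; stays. Origin: centre of the face away from the robot, 23 mm above the board. Own y points up.
- block_c_top (a point): Centre of the top face of that block.
- punch: Black turned setting punch standing upright on the desk to the left (+y) of the board, 44 mm across, 92 mm tall, loose; stays. Origin: centre of its underside.
- tape: Roll of tape lying flat on the desk to the right (-y) of the board, 62 mm across, 18 mm high, loose; stays. Origin: centre of its underside.
Things that resemble listed ones, but are neither listed nor needed, are in the scene too. Leave any red or yellow look-alike of the slab alone.

How it is judged:
By the outcome, as a careful person would: the job done as asked, in the order asked, and still so for the second after the job is handed in, with the robot touching nothing.
It also fails if it takes over 40 s, if anything falls off the work surface, if the arm or the gripper's body presses on something with over 40 N, if the wrist force passes 120 N, or if a joint passes its speed limit or range.

## Working session

There is one attempt and no reset: what is moved stays moved. The work goes in short steps, Python scripts to look and compute and a tool call to move; the robot and the scene stay as the last step left them, time stands still between calls to the robot, and variables do not carry over. Pictures are saved under pics/ and viewed, at most 10 in all, crops included, and the job is handed in when it is done.

Besides the shell and the picture viewer there is one more tool, called after ">>>" as name([rows], argument=value, ...), one row to a line, values as JSON. apply_moves: Moves the arm, as the interface text tells. Its arguments: {"type":"object","properties":{"targets":{"type":"array","items":{"type":"array","items":{"type":"array","items":{"type":"number"}}}}},"required":["targets"]}

```bash
mkdir -p pics; cat > h.py <<'E'
import numpy as np, cv2
from workcell import get_obs, imaging, order
def world(name,d,u,v):
    c=imaging.get_calibration(name);K=np.array(c["camera_matrix"]);R=np.array(c["rotation"]);e=np.array(c["eye"])
    z=d[v,u];p=np.stack([(u-K[0,2])/K[0,0]*z,(v-K[1,2])/K[1,1]*z,z],-1)
    return p@R.T+e
def cloud(name,d):
    v,u=np.mgrid[:480,:640];return world(name,d,u,v)
E
python3 - <<'E'
from h import *
for n in("top","scene"):
    p,d=imaging.camera(n);cv2.imwrite(f"pics/{n}0.png",p);np.savez(f"{n}0.npz",p=p,d=d)
    c=imaging.get_calibration(n);print(n,c,(d>0).mean())
    W=cloud(n,d);
    q=W[240,320];print(q)
print(get_obs())
E
```

```text
top {'camera_matrix': array([[603.17063256,   0.        , 319.07752916],
       [  0.        , 603.17063256, 241.13504151],
       [  0.        ,   0.        ,   1.        ]]), 'eye': array([0.39911729, 0.04994345, 1.09174502]), 'rotation': array([-0.69919788,  0.71269848, -0.02897463,  0.04841143])} 0.9959798177083333Traceback (most recent call last):
  File "<stdin>", line 5, in <module>
  File "h.py", line 8, in cloud
    v,u=np.mgrid[:480,:640];return world(name,d,u,v)
                                   ~~~~~^^^^^^^^^^^^
  File "h.py", line 6, in world
    return p@R.T+e
           ~^~~~
ValueError: matmul: Input operand 1 has a mismatch in its core dimension 0, with gufunc signature (n?,k),(k,m?)->(n?,m?) (size 4 is different from 3)
```

View pics/top0.png

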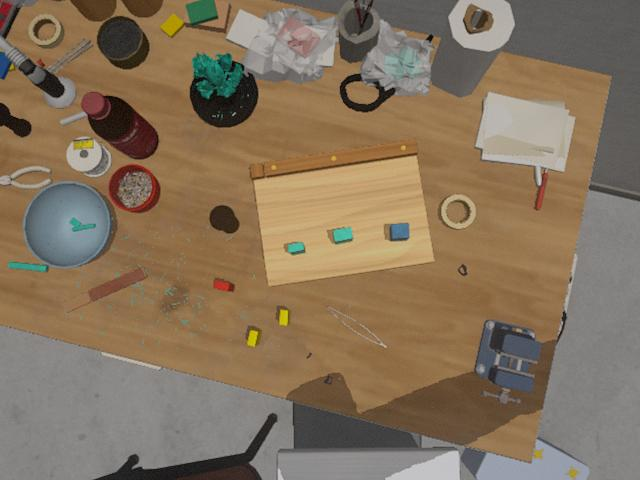

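The top view shows the slab at about (296,247), green block_b at (343,235), blue block_c at (400,231), and the fence running from (255,170) to (415,150). The punch is at (224,219) and the tape at (458,211). The rotation is a quaternion, so I'll convert it.

```bash
sed -i 's/R=np.array(c\["rotation"\])/R=Rot.from_quat(c["rotation"]).as_matrix()/; 1a from scipy.spatial.transform import Rotation as Rot' h.py
python3 - <<'E'
from h import *
np.set_printoptions(precision=4,suppress=True)
for n in("top","scene"):
    p,d=imaging.camera(n);cv2.imwrite(f"pics/{n}0.png",p)
    W=cloud(n,d);hsv=cv2.cvtColor(p,cv2.COLOR_BGR2HSV)
    for col,lo,hi in(("green",(70,90,60),(95,255,255)),("blue",(100,90,40),(125,255,255))):
        m=cv2.inRange(hsv,lo,hi);k,l,s,c=cv2.connectedComponentsWithStats(m)
        for i in range(1,k):
            if s[i,4]<80: continue
            P=W[l==i];top=P[P[:,2]>P[:,2].max()-.006]
            if not(.04<P[:,2].max()<.12): continue
            r=cv2.minAreaRect((top[:,:2]*1000).astype(np.float32))
            print(n,col,c[i],s[i,4],'zmax',P[:,2].max(),'topmean',top.mean(0),len(top),'rect',r)
    if n=="top":
        F=W[(W[...,2]>.033)&(W[...,2]<.05)&(W[...,0]>.35)&(W[...,0]<.65)&(W[...,1]>-.2)&(W[...,1]<.22)]
        m=((W[...,2]>.033)&(W[...,2]<.048)).astype(np.uint8);k,l,s,c=cv2.connectedComponentsWithStats(m)
        for i in range(1,k):
            if s[i,4]>800:
                P=W[l==i];print('raised',c[i],s[i],P.mean(0),cv2.minAreaRect((P[:,:2]*1000).astype(np.float32)))
        m=((W[...,2]>.011)&(W[...,2]<.026)).astype(np.uint8);k,l,s,c=cv2.connectedComponentsWithStats(m)
        i=1+s[1:,4].argmax();P=W[l==i];print('board',c[i],np.median(P[:,2]),cv2.minAreaRect((P[:,:2]*1000).astype(np.float32)))
        for (u,v) in((224,219),(458,198)):print(W[v,u])
print(get_obs())
E
```

```text
top green [295.4797 247.065 ] 123 zmax 0.08324713596309108 topmean [0.5013 0.117  0.0795] 91 rect ((501.51312255859375, 116.36333465576172), (13.460402488708496, 25.350608825683594), 12.149359703063965)
raised [295.4544  46.1494] [ 263    8   71   68 1941] [0.8732 0.1146 0.0403] ((875.3226318359375, 119.77928924560547), (112.16016387939453, 134.8614959716797), 63.98228454589844)
raised [120.6755  39.681 ] [  97   16   49   47 1442] [0.8966 0.4373 0.0376] ((896.320556640625, 437.0310363769531), (86.51653289794922, 84.55081176757812), 34.420867919921875)
raised [392.2441  53.2001] [ 340   19   90   59 1524] [ 0.8552 -0.0607  0.0385] ((866.7591552734375, -46.62849426269531), (142.89332580566406, 93.37222290039062), 62.338504791259766)
raised [340.9892 157.7659] [ 264  140  155   37 2230] [0.6635 0.0363 0.0401] ((664.2814331054688, 36.73164367675781), (27.52381706237793, 274.56292724609375), 7.533937931060791)
raised [ 56.1467 222.2081] [  33  188   73   78 1009] [0.5589 0.5462 0.0401] ((554.4561157226562, 527.3934936523438), (116.24273681640625, 138.74693298339844), 73.4326400756836)
board [342.5025 220.1602] 0.01844928176077798 ((558.33251953125, 35.486900329589844), (205.55825805664062, 300.8323974609375), 7.163291931152344)
[0.5497 0.2353 0.0947]
[ 0.5901 -0.1721  0.0181]
{'clock': 0.15, 'joint_pos': array([-1.164 ,  0.2412,  0.004 ,  1.3352,  0.    ,  1.5708]), 'joint_vel': array([ 0.0007, -0.0016,  0.005 ,  0.0004, -0.0007,  0.0001]), 'tau': array([  0.0006, -37.2635,  25.2639,   0.0123,   0.    ,  -0.    ]), 'eef_pos': array([ 0.1977, -0.4588,  0.2476]), 'tool_rot': array([ 0.9794,  0.202 , -0.0001, -0.0008]), 'ft_force': array([ 0.0624, -0.6291,  0.5696]), 'ft_torque': array([ 0.0454,  0.0932, -0.0375]), 'grasp_force': 0.0, 'grip_width': 0.08532560791983824}
```

View pics/scene0.png

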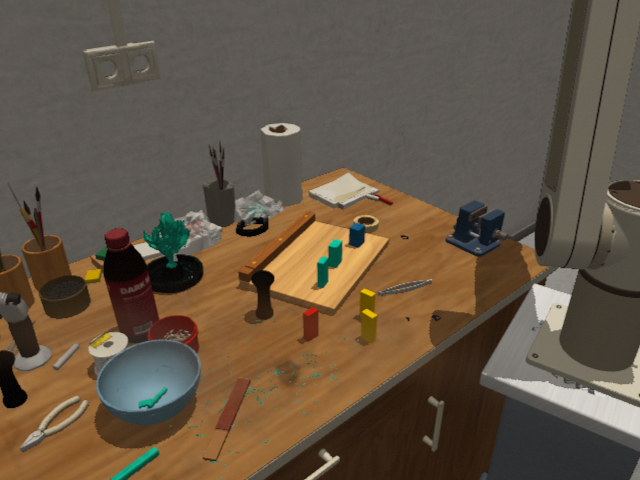

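The scene view confirms the slab is the tall thin block at (322,271), nearest the punch, with the red and yellow look-alikes well off the board. The slab top measures (0.501, 0.116, 0.079) with yaw about 0.2 rad. The board's yaw is 0.127 and the slab stands about 138 mm from the fence, which agrees with the given ranges. I'm moving in behind it now with the fingers shut.

>>> apply_moves([
  [[0.38,0.88,0,-1,-1],[0.38,0.88,0,-1,-1],[0.38,0.88,0,-1,-1],[0.38,0.88,0,-1,-1],[0.38,0.88,0,-1,-1],[0.38,0.88,0,-1,-1],[0.38,0.88,0,-1,-1],[0.38,0.88,0,-1,-1]],
])

```text
clock: 0.82
eef_pos: [0.3195, -0.1758, 0.2483]
tool_rot: [0.991, 0.132, 0.0, 0.0]
ft_force: [-0.1, 0.4, -0.1]
grip_width: 0.0
grasp_force: 0.0
```

>>> apply_moves([
  [[0.38,0.88,0,-1,-1],[0.38,0.88,0,-1,-1],[0.38,0.88,0,-1,-1],[0.38,0.88,0,-1,-1],[0.38,0.88,0,-1,-1],[0.38,0.88,0,-1,-1],[0.38,0.88,0,0,-1],[0,0,0,0,-1]],
])

```text
clock: 1.48
eef_pos: [0.428, 0.0742, 0.2479]
tool_rot: [0.996, 0.087, 0.001, -0.001]
ft_force: [0.1, 0.2, 1.0]
grip_width: -0.0001
grasp_force: 0.0
```

```bash
cat >> h.py <<'E'
def wristcloud(d,o):
    c=imaging.get_calibration("wrist");K=np.array(c["camera_matrix"]);H=np.array(c["hand_eye"])
    v,u=np.mgrid[:480,:640];p=np.stack([(u-K[0,2])/K[0,0]*d,(v-K[1,2])/K[1,1]*d,d],-1)
    p=p@H[:3,:3].T+H[:3,3]
    return p@Rot.from_quat(o["tool_rot"]).as_matrix().T+o["eef_pos"]
E
python3 - <<'E'
from h import *
o=get_obs();p,d=imaging.camera("wrist");cv2.imwrite("pics/w1.png",p)
print(o["clock"],o["eef_pos"],o["ft_force"],Rot.from_quat(o["tool_rot"]).as_matrix()[:,0],o["grip_width"])
W=wristcloud(d,o);hsv=cv2.cvtColor(p,cv2.COLOR_BGR2HSV);m=cv2.inRange(hsv,(70,90,60),(95,255,255))
k,l,s,c=cv2.connectedComponentsWithStats(m)
for i in range(1,k):
    if s[i,4]<300: continue
    P=W[(l==i)&(d>0)]
    if len(P)<100: continue
    zm=np.percentile(P[:,2],98);T=P[abs(P[:,2]-zm)<.004]
    print(c[i],s[i],zm,T.mean(0),cv2.minAreaRect((T[:,:2]*1000).astype(np.float32)))
E
```

```text
1.4833 [0.42795458 0.07418112 0.24794237] [0.14016995 0.17102479 0.95960754] [0.98497695 0.17267514 0.00192665] -0.0001423799743293849
[385.75105485 105.33684951] [ 361   91   51   30 1422] 0.07116751246589954 [0.52499032 0.03577115 0.06956134] ((524.943115234375, 35.532955169677734), (19.789566040039062, 31.882474899291992), 10.809798240661621)
[278.42248062 115.02842377] [260 105  38  21 774] 0.07908881246725735 [0.50363519 0.11531994 0.07752299] ((503.6820068359375, 115.3720474243164), (13.310054779052734, 25.704904556274414), 9.83672046661377)
```

View pics/w1.png

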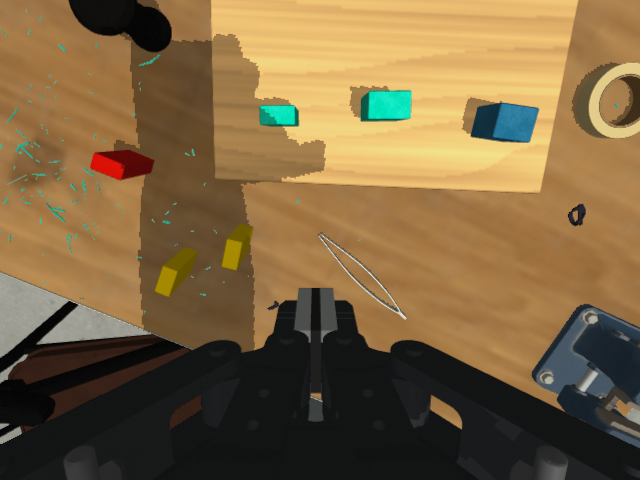

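The wrist view shows the slab top at (278,115), block_b at (386,105) and block_c at (505,122). The slab's yaw is about 9.8°, matching the tool's. Lowering behind the slab.

>>> apply_moves([
  [[0.36,0.76,-0.3,0,-1],[0,0,-0.8,0,-1],[0,0,-0.8,0,-1],[0,0,-0.8,0,-1],[0,0,-0.8,0,-1],[0,0,-0.65,0,-1],[0,0,0,0,-1],[0,0,0,0,-1]],
])

```text
clock: 2.2
eef_pos: [0.4412, 0.0831, 0.0815]
tool_rot: [0.996, 0.09, -0.003, -0.006]
ft_force: [0.9, -0.2, 0.7]
grip_width: -0.0003
grasp_force: 0.0
```

```bash
python3 - <<'E'
from h import *
o=get_obs();p,d=imaging.camera("wrist");cv2.imwrite("pics/w2.png",p)
print(o["clock"],o["eef_pos"],Rot.from_quat(o["tool_rot"]).as_matrix()[:,0])
W=wristcloud(d,o);hsv=cv2.cvtColor(p,cv2.COLOR_BGR2HSV);m=cv2.inRange(hsv,(70,90,60),(95,255,255))
k,l,s,c=cv2.connectedComponentsWithStats(m)
for i in range(1,k):
    if s[i,4]<300: continue
    P=W[(l==i)&(d>0)];zm=np.percentile(P[:,2],98);T=P[abs(P[:,2]-zm)<.004]
    print(c[i],zm,T.mean(0),cv2.minAreaRect((T[:,:2]*1000).astype(np.float32)))
E
```

```text
2.2 [0.44124862 0.08309002 0.08147776] [ 0.98391185  0.17859716 -0.00452956]
[483.65738126 114.48202824] 0.07088459024005933 [0.52521366 0.03615434 0.06953194] ((525.1967163085938, 35.71321105957031), (19.989803314208984, 32.86103439331055), 10.210555076599121)
[253.1906026  136.09928325] 0.07888278276899928 [0.50369956 0.11534817 0.07756117] ((503.4546813964844, 115.66787719726562), (13.539057731628418, 26.385143280029297), 10.228632926940918)
```

View pics/w2.png

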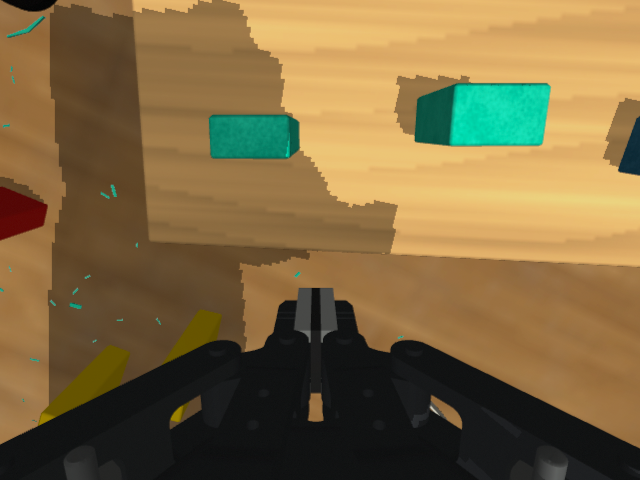

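The picture shows the slab top at (253,136), left of the fingertips at (317,300), so about 22 mm of sideways shift is still missing. I'll fix that and then advance to just short of contact.

>>> apply_moves([
  [[0,0.28,0,0,-1],[0.03,0.27,0,0,-1],[0,0,0,0,-1],[0.25,0.043,0,0,-1],[0.25,0.043,0,0,-1],[0.25,0.043,0,0,-1],[0,0,0,0,-1],[0,0,0,0,-1]],
])

```text
clock: 2.92
eef_pos: [0.477, 0.1001, 0.083]
tool_rot: [0.995, 0.098, -0.0, -0.011]
ft_force: [0.5, -0.6, -0.7]
grip_width: 0.0002
grasp_force: 0.0
```

>>> apply_moves([
  [[-0.1,0.13,0,-0.6,-1],[-0.06,0.13,0,-0.6,-1],[0,0,0,0,-1],[0,0,0,0,-1]],
])

```text
clock: 3.25
eef_pos: [0.4715, 0.0991, 0.0824]
tool_rot: [0.995, 0.095, -0.002, -0.015]
ft_force: [-0.7, -0.5, -1.1]
grip_width: -0.0003
grasp_force: 0.0
```

```bash
cat > look.py <<'E'
from h import *
import sys
o=get_obs();p,d=imaging.camera("wrist");cv2.imwrite(f"pics/{sys.argv[1]}.png",p)
R=Rot.from_quat(o["tool_rot"]).as_matrix();print(o["clock"],o["eef_pos"],R[:,0],np.degrees(np.arctan2(R[1,0],R[0,0])),o["ft_force"])
W=wristcloud(d,o);hsv=cv2.cvtColor(p,cv2.COLOR_BGR2HSV);m=cv2.inRange(hsv,(70,90,50),(95,255,255))
k,l,s,c=cv2.connectedComponentsWithStats(m)
for i in range(1,k):
    if s[i,4]<300: continue
    P=W[(l==i)&(d>0)];zm=np.percentile(P[:,2],98);T=P[abs(P[:,2]-zm)<.004]
    print(c[i],zm,T.mean(0),cv2.minAreaRect((T[:,:2]*1000).astype(np.float32)))
F=W[(d>0)&(abs(W[...,2]-.040)<.003)&(W[...,0]>.6)&(W[...,0]<.70)]
if len(F)>300:
    r=cv2.minAreaRect((F[:,:2]*1000).astype(np.float32));print('fence',r)
    q=np.array([.9919,.1271]);print('fence face n',np.percentile(F[:,:2]@q,1))
    print('slab n max', )
E
python3 look.py w3
```

```text
3.25 [0.47150701 0.0991303  0.0823545 ] [ 9.81964210e-01  1.89066168e-01 -5.23643367e-04] 10.898293382765381 [-0.71294879 -0.50057649 -1.14398087]
[500.41013945 205.34276033] 0.07073665159070454 [0.52553945 0.03634621 0.06946123] ((525.2693481445312, 35.61322784423828), (20.16594886779785, 33.23664093017578), 10.231781005859375)
[287.96398305 222.31426554] 0.07872570838848517 [0.50410189 0.11560218 0.07747115] ((503.76971435546875, 115.7216796875), (14.120587348937988, 25.834720611572266), 9.088571548461914)
```

```bash
python3 - <<'E'
from h import *
o=get_obs();print({k:np.round(v,4) for k,v in o.items()})
E
```

```text
{'clock': np.float64(3.3), 'joint_pos': array([ 0.1893,  0.3484, -0.3134,  0.9093,  0.0302,  3.1406]), 'joint_vel': array([ 0.0029,  0.0039,  0.008 ,  0.0006, -0.0011, -0.0001]), 'tau': array([-7.40000e-03, -3.78527e+01,  2.06117e+01,  3.00000e-02,
        9.89000e-02,  1.00000e-04]), 'eef_pos': array([0.4718, 0.0992, 0.0824]), 'tool_rot': array([ 0.9954,  0.095 , -0.0016, -0.015 ]), 'ft_force': array([ 0.0583,  0.2084, -0.1085]), 'ft_torque': array([-0.0659,  0.0069,  0.0118]), 'grasp_force': np.float64(0.0), 'grip_width': np.float64(-0.0)}
```

>>> apply_moves([
  [[0,0.15,0,0,-1],[0,0,0,0,-1],[0,0,0,0,-1],[0,0,0,0,-1]],
])

```text
clock: 3.63
eef_pos: [0.4728, 0.1023, 0.0823]
tool_rot: [0.995, 0.097, -0.002, -0.016]
ft_force: [0.2, -1.1, -0.3]
grip_width: 0.0004
grasp_force: 0.0
```

```bash
python3 - <<'E'
from h import *
o=get_obs();print({k:np.round(v,4) for k,v in o.items()})
E
```

```text
{'clock': np.float64(3.6333), 'joint_pos': array([ 0.1938,  0.3512, -0.3094,  0.9103,  0.0327,  3.1406]), 'joint_vel': array([-0.0009,  0.0007, -0.0005, -0.0005, -0.0002,  0.0018]), 'tau': array([ 1.64000e-02, -3.80219e+01,  2.07637e+01, -2.90000e-03,
        1.07700e-01, -0.00000e+00]), 'eef_pos': array([0.4728, 0.1023, 0.0823]), 'tool_rot': array([ 0.9951,  0.0972, -0.0017, -0.0162]), 'ft_force': array([ 0.1543, -1.087 , -0.3128]), 'ft_torque': array([-0.0393,  0.018 , -0.0168]), 'grasp_force': np.float64(0.0), 'grip_width': np.float64(0.0004)}
```

The sideways lag comes from joint 6 sitting at its range end (3.14). The cure is the equivalent half-turned tool: back off, lift, and turn about +177°.

>>> apply_moves([
  [[-0.7,0,0.3,0,-1],[-0.3,0,0.8,7,-1],[0,0,0.8,7,-1],[0,0,0,7,-1],[0,0,0,7,-1],[0,0,0,7,-1],[0,0,0,7,-1],[0,0,0,7,-1]],
])

```text
clock: 4.3
eef_pos: [0.4333, 0.0993, 0.1584]
tool_rot: [0.863, 0.505, -0.009, -0.015]
ft_force: [-0.1, 0.8, 0.0]
grip_width: -0.0002
grasp_force: 0.0
```

>>> apply_moves([
  [[0,0,0,7,-1],[0,0,0,7,-1],[0,0,0,7,-1],[0,0,0,7,-1],[0,0,0,7,-1],[0,0,0,7,-1],[0,0,0,7,-1],[0,0,0,7,-1]],
])

```text
clock: 4.97
eef_pos: [0.4333, 0.0993, 0.1582]
tool_rot: [0.525, 0.851, -0.015, -0.009]
ft_force: [-1.1, -1.0, -0.1]
grip_width: -0.0002
grasp_force: 0.0
```

>>> apply_moves([
  [[0,0,0,7,-1],[0,0,0,7,-1],[0,0,0,7,-1],[0,0,0,7,-1],[0,0,0,7,-1],[0,0,0,7,-1],[0,0,0,7,-1],[0,0,0,7,-1]],
])

```text
clock: 5.63
eef_pos: [0.4333, 0.0993, 0.1583]
tool_rot: [0.064, 0.998, -0.018, -0.001]
ft_force: [-0.7, 0.5, -0.6]
grip_width: 0.0001
grasp_force: 0.0
```

>>> apply_moves([
  [[0,0,0,7,-1],[0,0,0,4,-1],[0,0,0,0,-1],[0,0,0,0,-1]],
])

```text
clock: 5.97
eef_pos: [0.4332, 0.0993, 0.1583]
tool_rot: [-0.028, 0.999, -0.017, 0.001]
ft_force: [0.5, -0.7, -0.2]
grip_width: 0.0003
grasp_force: 0.0
```

```bash
python3 - <<'E'
from h import *
o=get_obs();R=Rot.from_quat(o["tool_rot"]).as_matrix();print(R[:,0],np.degrees(np.arctan2(R[1,0],R[0,0])),o["eef_pos"],o["joint_pos"])
E
```

```text
[-9.98383071e-01 -5.68439438e-02 -9.86671510e-05] -176.74132538142206 [0.43324566 0.09931725 0.15828828] [ 0.24751705  0.20058634 -0.29214966  1.08460122 -0.03439996  0.19075669]
```

>>> apply_moves([
  [[0.23,0.16,0,5.5,-1],[0,0,-0.8,0,-1],[0,0,-0.8,0,-1],[0,0,-0.3,0,-1],[0.24,0.042,0,0,-1],[0.24,0.042,0,0,-1],[0.24,0.042,0,0,-1],[0,0,0,0,-1]],
])

```text
clock: 6.63
eef_pos: [0.476, 0.1117, 0.0843]
tool_rot: [-0.077, 0.997, -0.017, 0.005]
ft_force: [0.8, 0.0, 0.2]
grip_width: 0.0004
grasp_force: 0.0
```

```bash
python3 - <<'E'
from h import *
o=get_obs();R=Rot.from_quat(o["tool_rot"]).as_matrix();print(np.degrees(np.arctan2(R[1,0],R[0,0])),o["eef_pos"],o["ft_force"])
p,d=imaging.camera("scene");cv2.imwrite("pics/s4.png",cv2.resize(p[180:330,230:430],None,fx=3.5,fy=3.5))
E
```

```text
-171.1876336496537 [0.47596302 0.11174401 0.08428895] [0.76821042 0.04325698 0.22958201]
```

View pics/s4.png

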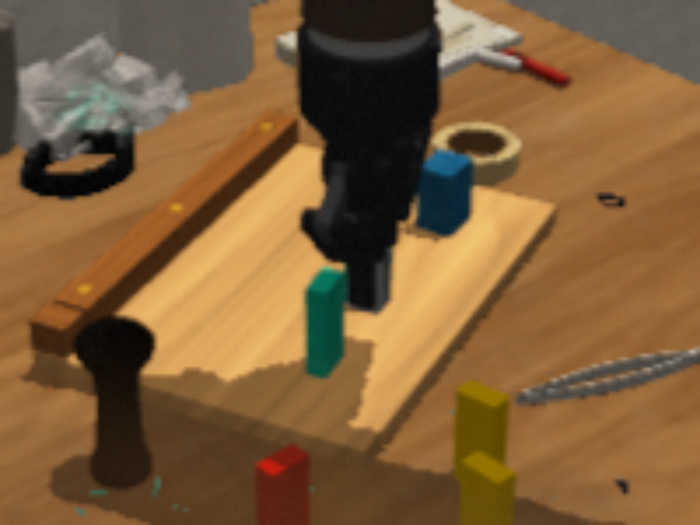

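The crop shows the fingertips just behind the slab's top half, with the slab standing at about (325,320). Tipping it now, slowly.

>>> apply_moves([
  [[0.14,0.023,0,0,-1],[0.1,0.016,0,0,-1],[0.09,0.015,0,0,-1],[0.09,0.015,0,0,-1],[0.09,0.015,0,0,-1],[0.09,0.015,0,0,-1],[0.09,0.015,0,0,-1],[0,0,0,0,-1]],
])

```text
clock: 7.35
eef_pos: [0.4998, 0.1155, 0.0824]
tool_rot: [-0.077, 0.997, -0.017, 0.002]
ft_force: [0.4, 0.0, -0.1]
grip_width: 0.0004
grasp_force: 0.0
```

```bash
python3 - <<'E'
from h import *
o=get_obs();R=Rot.from_quat(o["tool_rot"]).as_matrix();print(np.degrees(np.arctan2(R[1,0],R[0,0])),o["eef_pos"],o["ft_force"])
p,d=imaging.camera("scene");cv2.imwrite("pics/s5.png",cv2.resize(p[180:330,230:430],None,fx=3.5,fy=3.5))
E
```

```text
-171.13605274383926 [0.49978582 0.11546821 0.08236343] [ 0.43530948  0.0461265  -0.14205194]
```

View pics/s5.png

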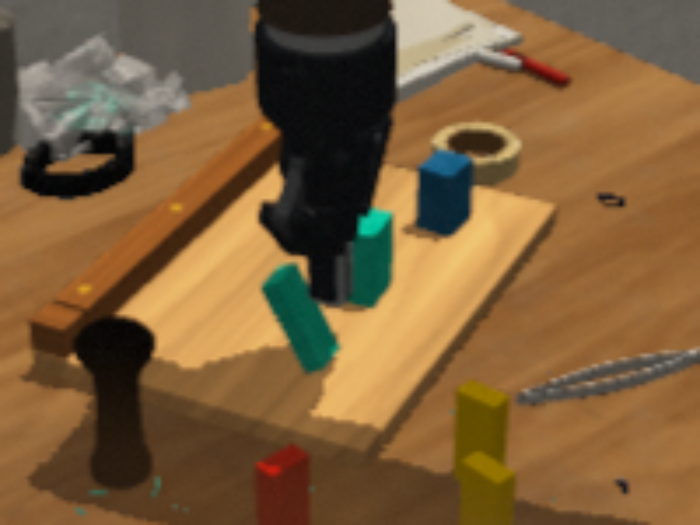

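The crop catches the slab mid-fall, leaning towards the fence, from (285,270) to (320,365). I'll let it land, then back off.

>>> apply_moves([
  [[0,0,0,0,-1],[0,0,0,0,-1],[0,0,0,0,-1],[-0.8,-0.14,0,0,-1],[-0.8,-0.14,0,0,-1],[-0.8,-0.14,0,0,-1],[0,0,0,0,-1],[0,0,0,0,-1]],
])

```text
clock: 8.07
eef_pos: [0.4006, 0.098, 0.0821]
tool_rot: [-0.077, 0.997, -0.018, 0.001]
ft_force: [1.0, -0.4, 0.1]
grip_width: 0.0003
grasp_force: 0.0
```

```bash
cat > look2.py <<'E'
from h import *
import sys
np.set_printoptions(precision=4,suppress=True)
o=get_obs();R=Rot.from_quat(o["tool_rot"]).as_matrix();print(o["clock"],np.degrees(np.arctan2(R[1,0],R[0,0])),o["eef_pos"],o["ft_force"])
p,d=imaging.camera("top");W=cloud("top",d);hsv=cv2.cvtColor(p,cv2.COLOR_BGR2HSV)
cv2.imwrite(f"pics/{sys.argv[1]}.png",cv2.resize(p[130:300,200:480],None,fx=2.8,fy=2.8))
for col,lo,hi in(("green",(70,90,40),(95,255,255)),("blue",(100,90,30),(125,255,255))):
    m=cv2.inRange(hsv,lo,hi);k,l,s,c=cv2.connectedComponentsWithStats(m)
    for i in range(1,k):
        P=W[l==i]
        if s[i,4]<60 or not(.4<P[:,0].mean()<.68 and -.15<P[:,1].mean()<.2): continue
        zm=np.percentile(P[:,2],90);T=P[abs(P[:,2]-zm)<.006]
        print(col,c[i],s[i],zm,cv2.minAreaRect((T[:,:2]*1000).astype(np.float32)),'n,t range',[(np.percentile(T[:,:2]@q,(0,50,100))*1000).round(1) for q in(np.array([.9919,.1271]),np.array([-.1271,.9919]))])
E
python3 look2.py t6
```

```text
8.0667 -171.1147099859937 [0.4006 0.098  0.0821] [ 0.9966 -0.3559  0.0593]
green [293.2457 228.5641] [284 212  20  34 468] 0.034874469390521946 ((539.4605712890625, 123.38761138916016), (59.79518508911133, 24.941844940185547), 10.181171417236328) n,t range [array([520.8, 550.6, 580.3]), array([40.2, 54. , 67.5])]
green [342.2488 234.0798] [333 227  20  15 213] 0.07298285472278612 ((522.9854125976562, 36.87470245361328), (20.052593231201172, 30.533735275268555), 10.026029586791992) n,t range [array([513.2, 523.1, 533.9]), array([-45.2, -29.8, -14.3])]
blue [399.8326 230.6137] [392 224  17  15 233] 0.06689778381857807 ((527.1102905273438, -61.52293395996094), (27.4498233795166, 24.597505569458008), 89.0008544921875) n,t range [array([502.8, 515.3, 529.1]), array([-141.8, -128.1, -113. ])]
```

View pics/t6.png

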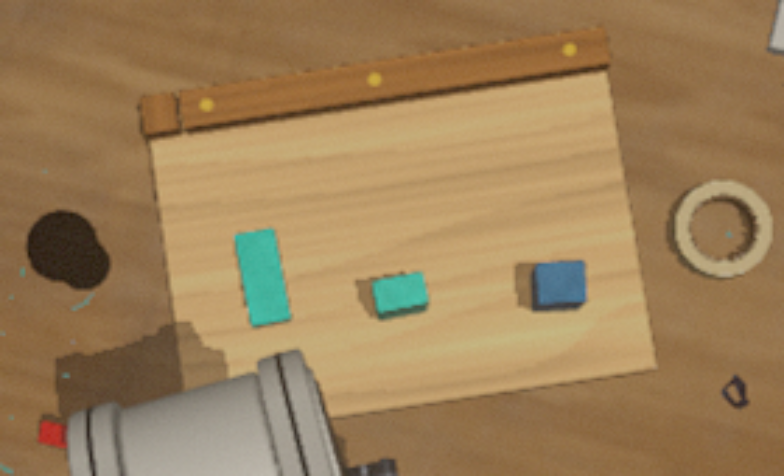

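The crop shows the slab flat on its broad face at (263,277), with blocks b (400,295) and c (558,285) unmoved. The slab is about 70 mm from the fence and 3° off square. Next I go behind its near end and down, with the tool turned to the board's yaw.

>>> apply_moves([
  [[0.86,0.2,0,-1.5,-1],[0.86,0.2,0,0,-1],[0,0,0,0,-1],[0,0,-0.5,0,-1],[0,0,-0.5,0,-1],[0,0,0,0,-1],[0,0,0,0,-1]],
])

```text
clock: 8.7
eef_pos: [0.4719, 0.1145, 0.0417]
tool_rot: [-0.064, 0.998, -0.018, 0.0]
ft_force: [-0.1, -0.1, 0.7]
grip_width: 0.0
grasp_force: 0.0
```

```bash
python3 look2.py t7
```

```text
8.7 -172.63660910806257 [0.4719 0.1145 0.0417] [-0.1124 -0.1069  0.6535]
green [342.2056 234.0841] [333 227  20  15 214] 0.07289820365672295 ((523.00439453125, 36.91420364379883), (19.844947814941406, 30.444536209106445), 10.780354499816895) n,t range [array([512.8, 523.4, 534.2]), array([-45.4, -29.5, -14.4])]
blue [399.7888 230.5216] [391 224  18  14 232] 0.06679286124692127 ((527.7734375, -61.56596374511719), (28.042509078979492, 23.133790969848633), 88.00901794433594) n,t range [array([503. , 515.9, 529. ]), array([-142.5, -127.9, -113.2])]
```

>>> apply_moves([
  [[0.25,0.032,0,0,-1],[0.25,0.032,0,0,-1],[0.2,0.026,0,0,-1],[0.2,0.026,0,0,-1],[0.2,0.026,0,0,-1],[0.2,0.026,0,0,-1],[0.2,0.026,0,0,-1],[0,0,0,0,-1]],
])

```text
clock: 9.42
eef_pos: [0.5339, 0.1226, 0.0426]
tool_rot: [-0.064, 0.998, -0.017, 0.002]
ft_force: [-0.2, -0.1, 0.3]
grip_width: -0.0001
grasp_force: 0.0
```

```bash
python3 look2.py t8; python3 - <<'E'
from h import *
p,d=imaging.camera("scene");cv2.imwrite("pics/s8.png",cv2.resize(p[180:330,230:430],None,fx=3.5,fy=3.5))
E
```

```text
9.4167 -172.64432240724977 [0.5339 0.1226 0.0426] [-0.2342 -0.1408  0.2565]
green [342.1963 234.1402] [333 228  20  14 214] 0.07281758440289746 ((522.978271484375, 36.8751220703125), (19.802730560302734, 30.507080078125), 9.9426851272583) n,t range [array([513.1, 523.5, 533.5]), array([-45.4, -29.6, -14.4])]
blue [399.7949 230.5812] [391 224  18  15 234] 0.06737292309582799 ((527.1080932617188, -61.45762252807617), (27.620670318603516, 24.30338478088379), 89.15657043457031) n,t range [array([502.6, 515. , 528.7]), array([-141.6, -127.7, -113. ])]
```

View pics/s8.png

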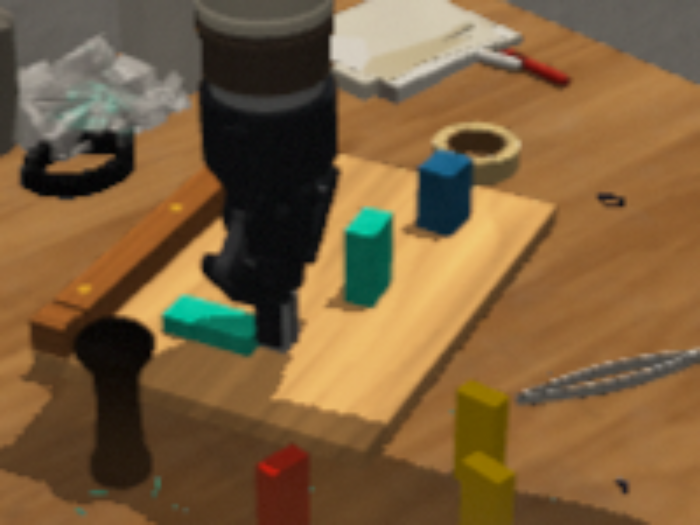

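The crop shows the fingertips pushing the slab's near end, with the slab lying straight from (180,315) to (255,340) and heading for the fence.

>>> apply_moves([
  [[0.15,0.019,0,0,-1],[0.15,0.019,0,0,-1],[0.15,0.019,0,0,-1],[0.12,0.015,0,0,-1],[0.1,0.013,0,0,-1],[0,0,0,0,-1]],
])

```text
clock: 10.02
eef_pos: [0.5597, 0.1259, 0.0424]
tool_rot: [-0.064, 0.998, -0.017, 0.002]
ft_force: [0.9, 0.2, 0.2]
grip_width: 0.0003
grasp_force: 0.0
```

>>> apply_moves([
  [[0.05,0.006,0,0,-1],[0.03,0.004,0,0,-1],[0,0,0,0,-1]],
])

```text
clock: 10.27
eef_pos: [0.5618, 0.1261, 0.0423]
tool_rot: [-0.064, 0.998, -0.017, 0.001]
ft_force: [0.7, 0.4, -1.0]
grip_width: -0.0
grasp_force: 0.0
```

>>> apply_moves([
  [[0.04,0.005,0,0,-1],[0.04,0.005,0,0,-1],[0,0,0,0,-1]],
])

```text
clock: 10.52
eef_pos: [0.5652, 0.1266, 0.0424]
tool_rot: [-0.064, 0.998, -0.017, 0.001]
ft_force: [-0.4, 0.1, -1.1]
grip_width: -0.0001
grasp_force: 0.0
```

>>> apply_moves([
  [[0.04,0.005,0,0,-1],[0.0,0.0,0,0,-1]],
])

```text
clock: 10.68
eef_pos: [0.5668, 0.1267, 0.0424]
tool_rot: [-0.064, 0.998, -0.017, 0.001]
ft_force: [-0.2, -0.8, -0.7]
grip_width: 0.0001
grasp_force: 0.0
```

>>> apply_moves([
  [[0.04,0.005,0,0,-1],[0.0,0.0,0,0,-1]],
])

```text
clock: 10.85
eef_pos: [0.5684, 0.1269, 0.0424]
tool_rot: [-0.064, 0.998, -0.017, 0.001]
ft_force: [0.2, -0.5, -0.4]
grip_width: 0.0001
grasp_force: 0.0
```

n is now 0.580. I'll keep creeping 1 mm per call until there is contact force.

>>> apply_moves([
  [[0.03,0.004,0,0,-1],[0.0,0.0,0,0,-1]],
])

```text
clock: 11.02
eef_pos: [0.5695, 0.1271, 0.0423]
tool_rot: [-0.064, 0.998, -0.017, 0.001]
ft_force: [0.1, -0.7, 0.6]
grip_width: -0.0003
grasp_force: 0.0
```

```bash
python3 - <<'E'
from h import *
o=get_obs();print(o["eef_pos"],o["ft_force"])
p,d=imaging.camera("scene");W=cloud("scene",d);hsv=cv2.cvtColor(p,cv2.COLOR_BGR2HSV)
m=cv2.inRange(hsv,(70,90,40),(95,255,255));k,l,s,c=cv2.connectedComponentsWithStats(m)
q=np.array([.9919,.1271])
for i in range(1,k):
    P=W[l==i]
    if s[i,4]<60 or not(.4<P[:,0].mean()<.68 and .06<P[:,1].mean()<.2):continue
    print(c[i],s[i],P.mean(0),np.percentile(P[:,:2]@q,(0,2,98,100)))
cv2.imwrite("pics/s9.png",cv2.resize(p[215:295,225:345],None,fx=6,fy=6))
E
```

```text
[0.56954652 0.12709382 0.04234241] [ 0.1169613  -0.72711536  0.58368454]
[275.25795053 267.98586572] [262 260  27  17 283] [0.60873967 0.13680802 0.03182196] [0.56822555 0.58938875 0.65175824 0.65428918]
```

View pics/s9.png

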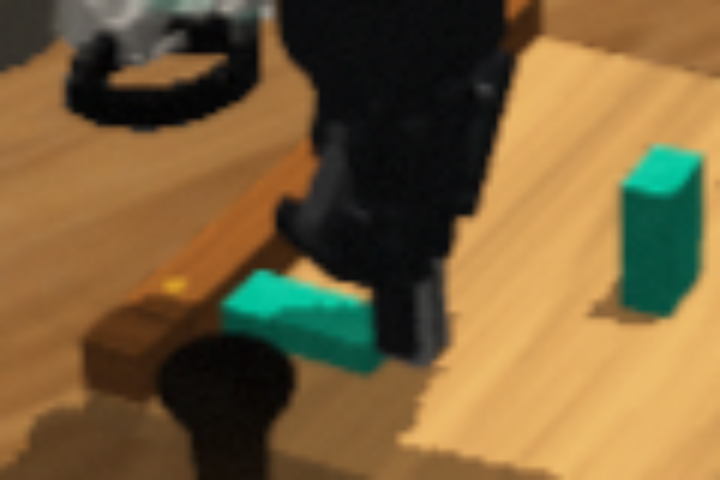

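The crop shows the slab's far end at (235,300), at or within a few mm of the fence, with no force yet. I'll keep creeping.

>>> apply_moves([
  [[0.025,0.003,0,0,-1],[0.0,0.0,0,0,-1]],
])

```text
clock: 11.23
eef_pos: [0.5701, 0.1271, 0.0422]
tool_rot: [-0.064, 0.998, -0.018, 0.001]
ft_force: [-0.6, -0.1, 0.4]
grip_width: -0.0005
grasp_force: 0.3
```

>>> apply_moves([
  [[0.025,0.003,0,0,-1],[0.0,0.0,0,0,-1]],
])

```text
clock: 11.4
eef_pos: [0.5702, 0.1271, 0.0421]
tool_rot: [-0.064, 0.998, -0.018, 0.0]
ft_force: [-3.4, -0.1, 1.8]
grip_width: 0.0001
grasp_force: 1.8
```

>>> apply_moves([
  [[0.025,0.003,0,0,-1],[0.0,0.0,0,0,-1]],
])

```text
clock: 11.57
eef_pos: [0.5703, 0.1271, 0.042]
tool_rot: [-0.064, 0.998, -0.018, -0.001]
ft_force: [-5.0, -0.4, 4.0]
grip_width: -0.0
grasp_force: 3.1
```

Contact: the position has stalled and the force has risen to 5 N, so the slab is seated. Backing straight off, then lifting, to look.

>>> apply_moves([
  [[-0.1,-0.013,0,0,-1],[-0.4,-0.05,0,0,-1],[-0.9,-0.12,0,0,-1],[-0.9,-0.12,0.4,0,-1],[-0.9,-0.12,0.9,0,-1],[-0.6,-0.1,0.9,0,-1],[0,0,0,0,-1],[0,0,0,0,-1]],
])

```text
clock: 12.23
eef_pos: [0.4295, 0.108, 0.1248]
tool_rot: [-0.064, 0.998, -0.017, 0.005]
ft_force: [0.4, 0.4, -0.1]
grip_width: -0.0001
grasp_force: 0.0
```

```bash
python3 look2.py t10; python3 - <<'E'
from h import *
p,d=imaging.camera("top");cv2.imwrite("pics/t10b.png",cv2.resize(p[140:290,210:430],None,fx=3.6,fy=3.6,interpolation=cv2.INTER_CUBIC)[:540,:792])
g=cv2.cvtColor(p,cv2.COLOR_BGR2HSV);m=cv2.inRange(g,(70,90,40),(95,255,255))[:225]
c=max(cv2.findContours(m[:, 240:430],cv2.RETR_EXTERNAL,cv2.CHAIN_APPROX_NONE)[0],key=cv2.contourArea);print('img slab',cv2.minAreaRect(c))
W=cloud("top",d);x=W[...];f=(abs(W[...,2]-.040)<.004)&(W[...,0]>.6)&(W[...,0]<.7)&(W[...,1]>-.12)&(W[...,1]<.15)
P=W[f][:,:2]
# near fence edge: per column lowest-x
b=np.round(P[:,1]/.005);k=np.array([[u*.005,P[b==u,0].min()] for u in np.unique(b)])
a=np.polyfit(k[:,0],k[:,1],1);print('fence yaw',np.degrees(np.arctan(-a[0])),'x at y=.134',np.polyval(a,.134),'resid',np.std(k[:,1]-np.polyval(a,k[:,0])))
E
```

```text
12.2333 -172.61496428136766 [0.4295 0.108  0.1248] [ 0.4302  0.4085 -0.0677]
green [288.4346 189.5401] [279 173  19  35 474] 0.03505352793635437 ((609.7916259765625, 131.2320556640625), (60.877140045166016, 25.442363739013672), 8.191069602966309) n,t range [array([591.1, 621.5, 652. ]), array([40.1, 52.4, 65.8])]
green [342.271  234.1028] [333 227  20  15 214] 0.07277833388856851 ((523.0136108398438, 36.962059020996094), (20.17955780029297, 30.342466354370117), 10.12380313873291) n,t range [array([512.8, 523.3, 534.2]), array([-45.2, -29.7, -14.4])]
blue [399.7991 230.6282] [392 224  17  15 234] 0.06693099488932844 ((527.3160400390625, -61.49351119995117), (24.25125503540039, 27.64673614501953), 0.14477531611919403) n,t range [array([502.6, 515.1, 528.9]), array([-142.1, -128. , -113.1])]
img slab ((48.4364128112793, 189.58668518066406), (33.52861022949219, 14.217347145080566), 81.25383758544922)
fence yaw 9.878707314696985 x at y=.134 0.6317965474744085 resid 0.0066569167496428475
```

View pics/t10b.png

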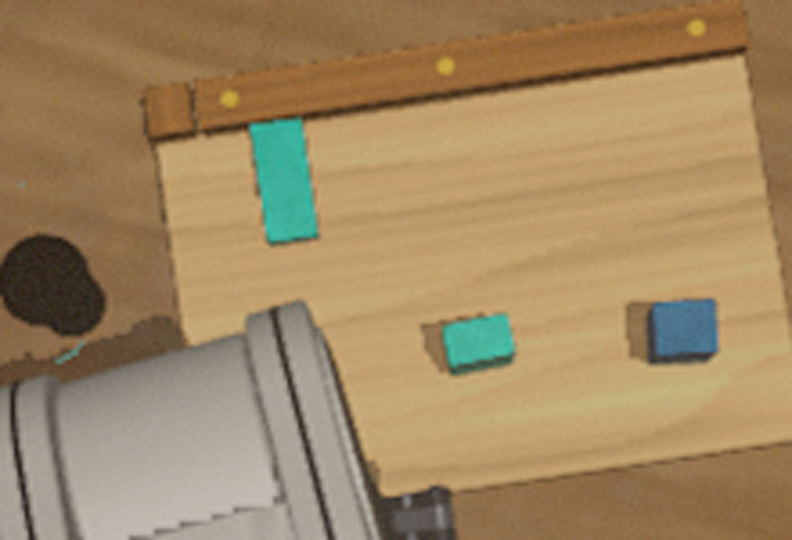

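The last crop shows the slab's end against the fence, at (250,122) to (303,118). Its long axis is 8.7° in the image and the fence edge is 8.6°, so it sits square. Blocks b and c, the punch and the tape are unmoved, and the gripper is clear.

```bash
python3 -c "
from workcell import order
print(order.job_done())"
```

```text
the job is handed in; nothing more can be done
None
```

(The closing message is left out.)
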